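Widen the jogging gauge one hole and press a book block in it

TASK

Press the yellow sprung button of the binder's gauge and slide the red stop outwards, away from the fixed cheek, until the button pops up in the very next hole - not past it. Then push the blue book block along the board, in between cheek and stop, until it lies square and fully home against the wooden back fence. Finally set the steel weight gently, flat on the middle of the book block and let go; leave the paste jar, brush and spool alone.

Things in the scene. Friction and masses are not known exactly. Their poses are not given: they have to be found in the camera images.
- gauge: Wooden gauge board fixed to the bench, 12 mm thick; origin under it at table height. Gauge frame: +x away from the robot to the back fence, +y left to the telescoping tube, z up. In this frame, mm: board x -160 to 95, y -100 to 115. Gap between cheek and stop 108 wide at the start, 140 with the stop one hole out. All points of the gauge keep its frame's axes.
- next_hole (a point): Centre of the next hole outwards, in the top face (z=44 mm) of the steel outer tube; gauge frame x=30, y=199 mm. The tube is 34 mm wide and runs along y from 115 to 255 mm. Its top wall is 4 mm thick, with a 9 mm slot and four 15 mm square holes with white rims, 32 mm apart, at y=135, 167 (the button starts here), 199, 231.
- fence_face (a point): Centre of the front face (towards the robot) of the dark wooden back fence: gauge x=70, y=0, z=32 mm. The fence runs from y=-100 to 100 mm, its top is at z=52.
- cheek_face (a point): Centre of the inner face (looks to +y) of the fixed aluminium cheek on the right: gauge x=40, y=-70, z=30 mm. The cheek runs from x=20 to 60, its top is at z=46; at its mouth a lip flares out to x=2, y=-93.
- book_home (a point): Where the centre of the book block's underside must come: on the board, gauge x=25, y=0, z=12 mm (there the block touches the fence and has 5 mm play to cheek and stop).
- stop (a joint): Slide of the red stop with its inner tube along the gauge's +y, in m: 0 in the starting hole, 0.032 in the next hole outwards (wanted), 0.064 one too far, -0.032 the hole inwards. About 2 mm of play in a hole. Sliding friction about 2 N. Locked as long as the button is up in a hole.
- stop_face (a point): Centre of the red stop's inner face, which looks to the gauge's -y; at x=40, y=38+stop slide, z=30 mm of the gauge frame. Face 40 mm in x (20 to 60) and 34 mm high (z=13 to 47), plate 8 mm thick; at its mouth a lip flares outwards by 20 mm and to x=2.
- button (a joint): How far the sprung button is pressed down, m: 0 fully up (popped in a hole), at most 0.008. Unlocked from 0.0045. Between holes its shoulder is under the tube wall: it stays down at 0.004 by itself, following the stop, and pops up by its spring under a hole. 3 N at the top, 7 N at the bottom.
- button_top (a point): Middle of the flat of the yellow thumb pad, 60 mm above the table when up, 52 fully pressed; moves with the stop (gauge x=30, y=164.5 mm at the start). Flat 24 mm in x, 12.5 mm to either side in y. At its outer (+y) end an upright ledge, 12 mm above the flat, 5 mm thick, inner face 12.5 mm from here: a fingertip on the pad can push it outwards.
- book: Book block, blue boards and white page edges, 90 mm (its x) by 130 (its y) by 30 high, 0.25 to 0.5 kg, lying flat on the gauge board in front of the gap, on the robot's side; origin at the centre of its underside, 12 mm above the table. Friction on the board 0.5 to 0.7.
- weight: Steel pressing weight, 0.5 to 0.85 kg: base 70 mm (its x) by 50 mm (its y) by 24 mm high with an upright brass knob, diameter 24 mm, from 24 to 62 mm above its underside. Origin at the centre of its underside. It stands on the bench to the right of the gauge.
- weight_knob (a point): On the axis of the weight's knob, 44 mm above the weight's underside, the height to grip.
- jar: Bystander: paste jar with a red lid, diameter 60 mm, 85 mm high; origin at the centre of its underside.
- brush: Bystander: brush, 170 mm long, lying on the bench; origin under its middle.
- spool: Bystander: wooden thread spool, diameter 40 mm, 42 mm high; origin at the centre of its underside.
There are look-alikes about, which are no part of the job. What is shaped like the weight but green or turquoise is not meant. There is more than one size of the book; the one meant has the size given above.

How it is judged (in metres and radians):
On the way, in this order (a step that is already met when the one before it is completed fails the run):
1. the button is pressed down in its starting hole (value of joint button above 0.0042 m and contact force between the fingers and button above 0.5 N and value of joint stop below 0.008 m), for 0.02 s.
2. the button has popped fully up in the next hole outwards, before the book block is pushed along (value of joint stop between 0.027 and 0.037 m and value of joint button below 0.0015 m and distance of book from where it was at the start of the episode below 0.04 m), for 0.2 s.
3. the book block lies square and home against the fence between cheek and stop (x of book in the frame of gauge above 0.021 m and y of book in the frame of gauge between -0.008 and 0.008 m and angle between the x axis of book and the x axis of gauge, either way round below 0.06 rad and z of book in the frame of gauge below 0.015 m), for 0.2 s.
4. the weight stands on the book block (contact force between weight and book above 2 N and horizontal distance between weight and book below 0.02 m and angle between weight's own z axis and vertical below 0.08 rad), for 0.2 s.
At the end, for the whole second after the job is handed in: The button is fully up (pressed less than 1.5 mm) in the next hole outwards (stop slide 27 to 37 mm); the book block lies flat on the board within 4 mm of the back fence, within 8 mm of midway and square within 0.06 rad; the weight stands flat on it, within 20 mm of its middle, at rest and released (all of step 3 and value of joint stop between 0.027 and 0.037 m and value of joint button below 0.0015 m and horizontal distance between weight and book below 0.02 m and z of weight in the frame of book between 0.027 and 0.034 m and angle between weight's own z axis and vertical below 0.08 rad and linear speed of each of weight, book below 0.02 m/s); the robot touches nothing.
It fails at once if the stop slid past the next hole (value of joint stop above 0.045 m).
It fails at once if the stop slid inwards out of its hole (value of joint stop below -0.012 m).
It fails at once if the weight was dropped (linear speed of weight above 0.5 m/s and contact force between the fingers and weight below 0.05 N).
It fails at once if the paste jar, brush or spool was disturbed (moved over 30 mm) (distance of any of jar, brush, spool from where it was at the start of the episode above 0.03 m).
It also fails if it takes over 72 s, if anything falls off the work surface, if the arm or the gripper's body presses on something with over 40 N, if the wrist force passes 120 N, or if a joint passes its speed limit or range.

ROBOT

A 6-joint arm with a two-finger parallel gripper is mounted at the origin on the work surface. World frame = base frame: x ahead of the robot, y to its left, z up, the work surface at z = 0. Lengths are in mm, angles in rad, forces in N, time in s.
With the tool pointing down it reaches from about 325 to 1000 mm from the base axis. Payload 5.1 kg.
Tool frame: the origin (TCP) lies between the finger pads; the fingertips stand 14 mm ahead of it and the grasp point (between the pads) lies 5 mm behind it (robot.tip_reach is the distance from the TCP to the fingertips, in mm); z points along the fingers, y is the line along which they close (so a half turn about z gives the same grasp; the last joint's range is limited). The gripper opens to 85 mm and grips with 20 to 120 N. Pads are 22 mm wide; open, the fingers measure 114 mm over their backs; the gripper's body (76 mm by 85 mm) begins 54 mm behind the grasp point. The pads swing forward as they close: fully open they stand 13 mm farther back than shut.
Start: joints at [-1.288, 0.124, 1.65, -0, 1.367, -0.083], TCP at [232.47, -606.995, 245.322] pointing down, gripper open.
Joint ranges: [-2.61, 2.61], [-1.02, 2.33], [0.03, 2.71], [-1.35, 4.49], [0.32, 2.68], [-2.91, 2.91]. Speed limits (rad/s): [2.57, 2.57, 3.14, 3.14, 3.14, 3.14].

INTERFACE

Orientations are given as a rotation vector (axis times angle).
In Python, from station import robot gives the robot as it stands.
- The arm moves only by the shell command python3 -m handwheel 'ROWS' [FORCE]. ROWS is JSON, a list of rows, each an object with "dp": the shift along the tool's x, y, z in cm, a list of three; "rot": the turn, a rotation vector about the tool's x, y, z in rad, a list of three; "jaw": the finger opening in cm, from 0 to 8.54. A call has exactly 5 rows; each row shifts and turns the commanded pose from where the row before left it, along the tool's axes as they then stand; what a row does not reach is not made up. A row lasts 1/10 s, in which the tool goes at most 50 mm and 8.59 degrees, less where a joint would pass 70% of its speed; a pose out of reach is approached as far as the arm can. A call with a gripper value outside its range is refused whole. The fingers move at their own pace and stop on an object; FORCE is the grip in N (left out, the last holds). Time passes only in rows, so rows that do not move let the fingers close, or fill a call up. It gives the time, the measured TCP pose, the force, the opening and the grip force at its end, in the units of the state.
- robot.sense(): the state, without advancing time (a new reading comes with each control period).
- robot.read_camera(name): name is "side" or "top" or "wrist"; returns (picture, depth): 384x512x3 uint8, red, green, blue; 384x512 float32, mm along the optical axis (not along the pixel's ray), 0 where there is no reading.
- robot.get_calibration(name): a dict with "vertical_fov" (degrees; the focal length in pixels is half the picture's height over the tangent of half this angle, whatever the lens; pixels are square), "cx", "cy" (the principal point, pixels), "R" (3x3) and "t" (3): a world point X has camera coordinates R X + t; the wrist camera has in their place "tool_from_camera" (4x4, takes a point from camera to tool coordinates, whose origin is the TCP and whose axes are the flange's). Camera axes: x right, y down, z forward; pixel columns grow to the right and rows downward; lengths in mm; the calibration is good to about 2 mm. The wrist camera is an equidistant fisheye: a pixel r from the principal point sees the ray r / f radians off the axis. A picture is of the moment at which its call begins: read the wrist's pose just before it. get_calibration takes no time and is no camera call.
- robot.finish_job(): hands the job in; it is judged then, once.
The state is a dict: "time": time; "joint_pos": joint angles; "joint_vel": joint speeds; "joint_efforts": joint torques, N m; "ee_pos": TCP position; "orientation": TCP orientation; "wrist_force": force on the tool from outside, world axes, zero at the start; "torque": the same for the moment, N m; "opening": finger opening in mm; "grip_force": force on a finger pad.
Only numpy, scipy, OpenCV 4.12 (cv2) and the standard library are available. Lean on these libraries where they do the work, as an engineer would, in place of code of your own. Each camera call takes 0.05 s, during which the arm holds its last target. There are 200 camera calls.

## Working session

There is one attempt and no reset: what is moved stays moved. The work goes in short steps, Python scripts to look and compute and a shell command to move; the robot and the scene stay as the last step left them, time stands still between calls to the robot, and variables do not carry over. Pictures are saved under pics/ and viewed, at most 10 in all, crops included, and the job is handed in when it is done.

```bash
ls; mkdir -p pics
cat > h.py <<'E'
import numpy as np,cv2
from station import robot
from scipy.spatial.transform import Rotation as Ro
def cloud(name):
    s=robot.sense(); im,d=robot.read_camera(name); c=robot.get_calibration(name)
    f=im.shape[0]/2/np.tan(np.radians(c['vertical_fov']/2))
    v,u=np.mgrid[:im.shape[0],:im.shape[1]]
    X=np.stack([(u-c['cx'])/f*d,(v-c['cy'])/f*d,d],-1)
    W=(X-np.array(c['t']))@np.array(c['R']); W[d==0]=np.nan
    return im,d,W
def save(n,im): cv2.imwrite('pics/'+n,im[:,:,::-1])
E
python3 - <<'E'
from h import *
s=robot.sense();print(s['ee_pos'],s['orientation'],s['opening'])
a=[]
for n in('top','side'):
    im,d,W=cloud(n);np.savez(n,im=im,W=W,d=d);a.append(im)
    c=robot.get_calibration(n);print(n,-np.array(c['R']).T@c['t'],c['vertical_fov'])
save('top.png',cv2.resize(a[0],(800,600)));save('side.png',cv2.resize(a[1],(800,600)))
E
```

```text
pics
[ 232.2873528  -606.43940118  244.01786532] [-3.08708610e+00 -5.70920652e-01  3.07751303e-04] 85.91830732480177
top [ 439.93970046  -29.52189194 1334.06397998] 48.93818376171219
side [ 416.21559957 1394.95569522  899.17606187] 44.68518067834758
```

View pics/top.png

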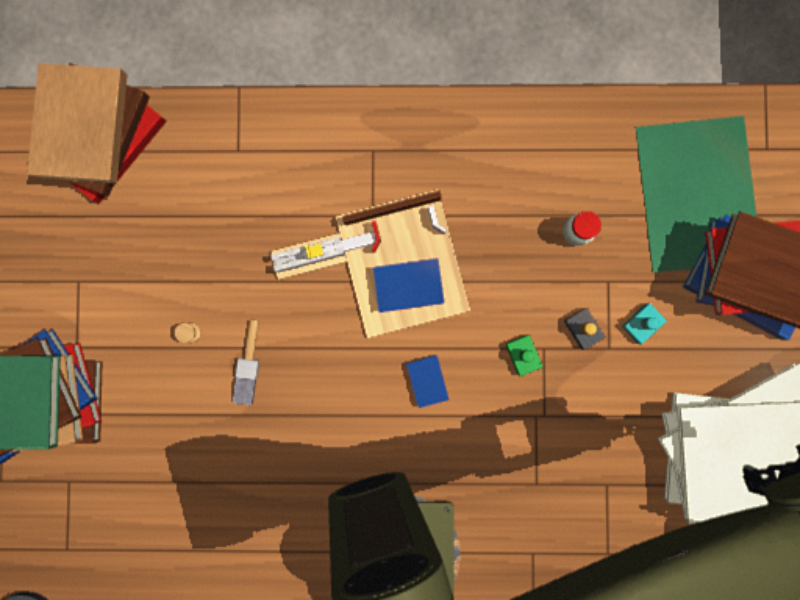

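View pics/side.png

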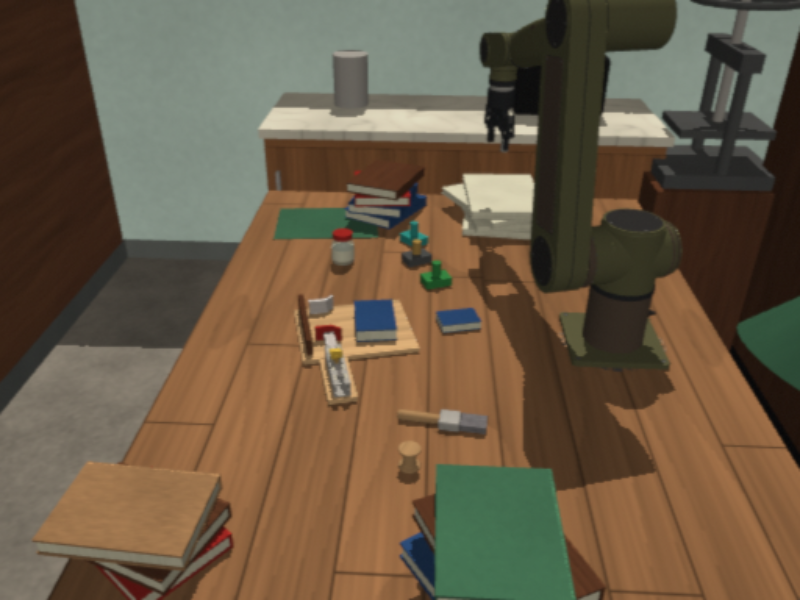

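Top view (800x600 scale): the gauge board is at about (405,265), the tube runs left to (270,262) and the yellow button is at (314,250). There are two blue books: (408,285), large and on the board, and (427,380), smaller and on the bench. The first fits the description. The three weights are grey with a brass knob at (585,328), green at (523,355) and turquoise at (645,323); the steel and brass one is meant. The jar is at (583,228), the brush at (246,362) and the spool at (186,332). The side view agrees.

Run:
```python
from h import *
z=np.load('top.npz');im,W=z['im'],z['W']
Z=W[:,:,2];hsv=cv2.cvtColor(im,cv2.COLOR_RGB2HSV)
H,S,V=[hsv[:,:,i].astype(int) for i in range(3)]
def rect(m,name,zp=None):
    m=m.astype(np.uint8);n,l,st,_=cv2.connectedComponentsWithStats(m)
    for i in range(1,n):
        if st[i,4]<12: continue
        P=W[l==i];
        r=cv2.minAreaRect(P[:,:2].astype(np.float32))
        print(name,st[i,:5],'med',np.round(np.nanmedian(P,0),1),'rect',np.round(r[0],1),np.round(r[1],1),round(r[2],2))
roi=np.zeros(Z.shape,bool);roi[110:270,165:440]=1
print('table z',np.nanmedian(Z[230:240,180:220]), 'board', Z[205,240],Z[150,250])
rect(roi&(H>100)&(H<125)&(S>120)&(V>60),'blue')
rect(roi&(H>20)&(H<33)&(S>150)&(V>140),'yellow')
rect(roi&((H<5)|(H>174))&(S>150)&(V>80)&(np.arange(512)<300),'red')
rect(roi&(Z>18)&(np.arange(512)>350)&(np.arange(384)[:,None]>190),'weights')
rect(roi&(Z>6)&(np.arange(512)<310)&(np.arange(384)[:,None]<220),'gaugeall')
rect(roi&(Z>47)&(np.arange(512)<310)&(np.arange(384)[:,None]<220),'fence/button')
rect(roi&(Z>50)&(np.arange(512)>350)&(np.arange(384)[:,None]>190),'knobs')
save('c1.png',np.hstack([cv2.resize(im[115:220,165:305],(560,420),interpolation=cv2.INTER_CUBIC),cv2.resize(im[190:250,360:400],(240,360),interpolation=cv2.INTER_CUBIC)[:420] if 0 else cv2.copyMakeBorder(cv2.resize(im[190:250,360:400],(240,360),interpolation=cv2.INTER_CUBIC),0,60,0,0,0)]))
```

```text
table z -0.0604209714686785 board 15.469840222516755 11.496312232853656
blue [ 239  166   45   34 1168] med [533.9 -14.   41.9] rect [533.3 -13.7] [ 87.3 126.8] 8.19
blue [261 228  26  33 575] med [343.6 -51.1  21. ] rect [344.3 -52.3] [89.9 59.4] 15.79
yellow [196 156  11   9  75] med [599.5 168.5  61.2] rect [599.  167.9] [23.7 28.1] 13.25
yellow [376 208   5   5  17] med [ 448.5 -366.2   63.4] rect [ 449.1 -366.4] [11.6 11.7] 48.27
red [238 142   5  19  43] med [629.   50.6  47.3] rect [629.4  50.6] [55.6 12.5] 0.31
weights [399 194  28  26 378] med [ 460.7 -477.7   24.8] rect [ 459.8 -482.5] [50.9 71.3] 42.44
weights [362 197  25  27 363] med [ 448.8 -360.4   24.8] rect [ 448.8 -363.5] [70.  50.5] 31.35
weights [423 252  17  18 169] med [ 286.5 -530.1   39.8] rect [ 294.2 -537.1] [26.5 66.2] 49.61
gaugeall [ 173  121  128   95 6310] med [583.9  14.2  14.6] rect [562.7  68.8] [256.1 360.5] 14.88
fence/button [219 122  64  21 295] med [687.8  16.8  51.6] rect [688.2  19.2] [ 15.3 198.5] 14.95
fence/button [195 154  13  12  89] med [599.8 168.3  60.8] rect [600.6 166. ] [25.9 40. ] 21.2
knobs [413 203   9   8  57] med [ 460.6 -481.    62.2] rect [ 459.2 -482.1] [21.1 22.3] 0.02
knobs [373 206   9   8  55] med [ 448.6 -362.1   61.1] rect [ 450.  -363.4] [22.5 21.3] 85.55
knobs [433 260   7  10  63] med [ 289.4 -529.3   77.7] rect [ 287.5 -534. ] [27.2 16. ] 2.25
```

View pics/c1.png

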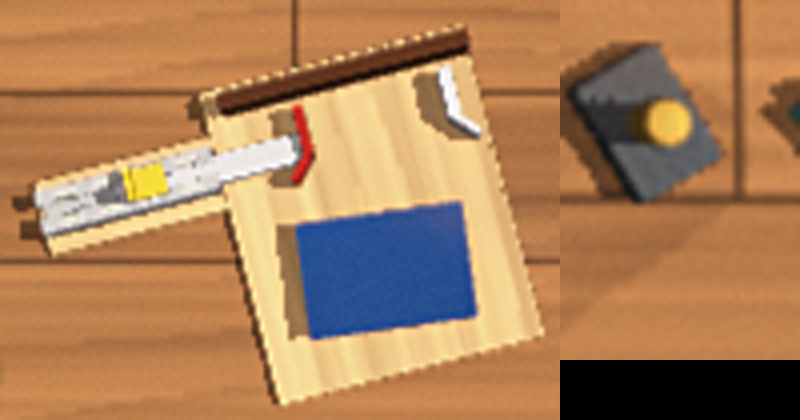

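The crop confirms both: the large blue book (about 87x127 mm, top at z≈42) is on the board, and the grey weight has the brass knob. The heights and sizes match those given, so I turn the tool and move over the button.

```bash
cat >> h.py <<'E'
PSI=np.radians(14.9); O=np.array([613.7,-0.4])
G=np.array([[np.cos(PSI),-np.sin(PSI)],[np.sin(PSI),np.cos(PSI)]])
def g2w(x,y): return O+G@[x,y]
def w2g(p): return G.T@(np.asarray(p)[:2]-O)
def st(target=None):
    s=robot.sense();R=Ro.from_rotvec(s['orientation']).as_matrix();p=np.array(s['ee_pos'])
    print('t',round(s['time'],2),'tcp',p.round(1),'g',w2g(p).round(1),'yaw',np.degrees(np.arctan2(R[1,0],R[0,0])).round(2),'zax',R[:,2].round(3),'F',np.round(s['wrist_force'],1),'open',round(s['opening'],1))
    if target is not None: print('tool dp cm',(R.T@(np.asarray(target)-p)/10).round(2))
E
r='{"dp":[0,0,0],"rot":[0,0,-0.1465],"jaw":0}'; 
python3 -m handwheel '[{"dp":[0,0,0],"rot":[0,0,-0.1465],"jaw":0},{"dp":[0,0,0],"rot":[0,0,-0.1465],"jaw":0},{"dp":[0,0,0],"rot":[0,0,-0.1465],"jaw":0},{"dp":[0,0,0],"rot":[0,0,-0.1465],"jaw":0},{"dp":[0,0,0],"rot":[0,0,-0.1465],"jaw":0}]' 30
python3 -m handwheel '[{"dp":[0,0,0],"rot":[0,0,-0.1465],"jaw":0},{"dp":[0,0,0],"rot":[0,0,-0.1465],"jaw":0},{"dp":[0,0,0],"rot":[0,0,-0.1465],"jaw":0},{"dp":[0,0,0],"rot":[0,0,-0.1465],"jaw":0},{"dp":[0,0,0],"rot":[0,0,-0.1465],"jaw":0}]'
python3 -m handwheel '[{"dp":[3.26,2.77,0],"rot":[0,0,0],"jaw":0},{"dp":[3.26,2.77,0],"rot":[0,0,0],"jaw":0},{"dp":[3.26,2.77,0],"rot":[0,0,0],"jaw":0},{"dp":[3.26,2.77,0],"rot":[0,0,0],"jaw":0},{"dp":[3.26,2.77,0],"rot":[0,0,0],"jaw":0}]'
python3 -c "
from h import *
st([*g2w(30,160),150])"
```

```text
time: 0.6
ee_pos: [232.4, -606.7, 244.5]
orientation: [-2.674, -1.647, -0.001]
wrist_force: [-0.4, 0.2, 0.5]
opening: 11.8
grip_force: 0.0
time: 1.1
ee_pos: [232.4, -606.7, 244.6]
orientation: [-1.907, -2.496, -0.001]
wrist_force: [-0.0, 0.6, 0.1]
opening: -0.0
grip_force: 0.0
time: 1.6
ee_pos: [324.7, -412.1, 244.7]
orientation: [-1.915, -2.49, -0.001]
wrist_force: [0.8, 0.2, -0.2]
opening: -0.3
grip_force: 0.0
t 1.6 tcp [ 324.7 -412.1  244.7] g [-385.1 -323.5] yaw 104.87 zax [-0.     0.001 -1.   ] F [ 0.8  0.2 -0.2] open -0.3
tool dp cm [48.36 41.49  9.51]
```

```bash
python3 -m handwheel '[{"dp":[3.22,2.77,0.6],"rot":[0,0,0],"jaw":0},{"dp":[3.22,2.77,0.6],"rot":[0,0,0],"jaw":0},{"dp":[3.22,2.77,0.6],"rot":[0,0,0],"jaw":0},{"dp":[3.22,2.77,0.6],"rot":[0,0,0],"jaw":0},{"dp":[3.22,2.77,0.6],"rot":[0,0,0],"jaw":0}]' >/dev/null
python3 -m handwheel '[{"dp":[3.22,2.77,0.6],"rot":[0,0,0],"jaw":0},{"dp":[3.22,2.77,0.6],"rot":[0,0,0],"jaw":0},{"dp":[3.22,2.77,0.6],"rot":[0,0,0],"jaw":0},{"dp":[3.22,2.77,0.6],"rot":[0,0,0],"jaw":0},{"dp":[3.22,2.77,0.6],"rot":[0,0,0],"jaw":0}]' >/dev/null
python3 -m handwheel '[{"dp":[3.22,2.77,0.6],"rot":[0,0,0],"jaw":0},{"dp":[3.22,2.77,0.6],"rot":[0,0,0],"jaw":0},{"dp":[3.22,2.77,0.6],"rot":[0,0,0],"jaw":0},{"dp":[3.22,2.77,0.6],"rot":[0,0,0],"jaw":0},{"dp":[0,0,0],"rot":[0,0,0],"jaw":0}]'
cat >> h.py <<'E'
def wrist():
    s=robot.sense(); im,d=robot.read_camera('wrist'); c=robot.get_calibration('wrist')
    f=im.shape[0]/2/np.tan(np.radians(c['vertical_fov']/2))
    v,u=np.mgrid[:im.shape[0],:im.shape[1]]; x,y=u-c['cx'],v-c['cy']; r=np.hypot(x,y)+1e-9; t=np.minimum(r/f,1.5)
    X=np.stack([x/r*np.tan(t)*d,y/r*np.tan(t)*d,d],-1)
    T=np.array(c['tool_from_camera']); X=X@T[:3,:3].T+T[:3,3]
    W=X@Ro.from_rotvec(s['orientation']).as_matrix().T+s['ee_pos']; W[d==0]=np.nan
    return im,d,W
def gW(W): return np.concatenate([(W[...,:2]-O)@G,W[...,2:]],-1)
E
python3 - <<'E'
from h import *
st([*g2w(30,163.5),74])
im,d,W=wrist();np.savez('w1',im=im,W=W)
save('w1.png',im)
hsv=cv2.cvtColor(im,cv2.COLOR_RGB2HSV);H,S,V=[hsv[:,:,i].astype(int) for i in range(3)]
g=gW(W)
for nm,m in (('yel',(H>20)&(H<33)&(S>150)&(V>120)),('red',((H<5)|(H>174))&(S>150)&(V>70))):
    P=g[m&(np.abs(g[...,0])<120)&(g[...,1]<220)];P=P[~np.isnan(P[:,0])]
    print(nm,len(P)); 
    if len(P): print(np.percentile(P,[2,10,50,90,98],axis=0).round(1))
E
```

```text
time: 3.1
ee_pos: [583.6, 125.3, 159.6]
orientation: [-1.908, -2.493, 0.001]
wrist_force: [-0.4, -0.5, 0.5]
opening: -0.4
grip_force: 0.0
t 3.1 tcp [583.6 125.3 159.6] g [  3.3 129.2] yaw 105.16 zax [-0.002  0.001 -1.   ] F [-0.4 -0.5  0.5] open -0.4
tool dp cm [3.41 2.7  8.57]
yel 237
[[ 18.4 171.1  59.3]
 [ 19.2 172.6  59.8]
 [ 24.7 179.2  71.2]
 [ 33.2 182.5  72.5]
 [ 37.1 182.8  73.1]]
red 235
[[42.5 45.6 16.6]
 [44.1 46.  18.6]
 [50.8 46.6 30.9]
 [56.8 47.2 42.8]
 [58.2 47.6 46.2]]
```

View pics/w1.png

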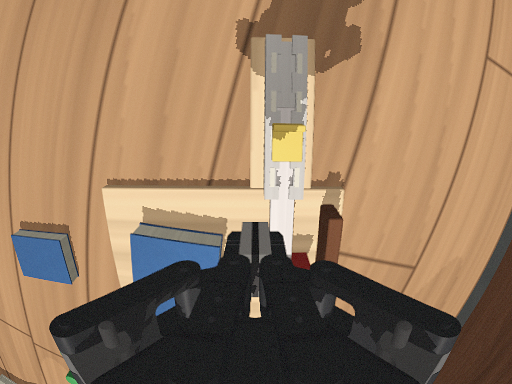

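The wrist view shows the yellow pad at (287,145) on the tube, and the fingers at (255,240). The measured ledge outer face is at gauge y≈182.5 (expected 182) and the flat at z≈59.5 (expected 60), so the gauge pose holds.

```bash
python3 -m handwheel '[{"dp":[1.1,0.9,1.5],"rot":[0,0,0],"jaw":0},{"dp":[1.1,0.9,1.5],"rot":[0,0,0],"jaw":0},{"dp":[1.1,0.9,1.5],"rot":[0,0,0],"jaw":0},{"dp":[0,0,1.5],"rot":[0,0,0],"jaw":0},{"dp":[0,0,1.5],"rot":[0,0,0.005],"jaw":0}]' 
python3 -c "
from h import *
st([*g2w(30,162.5),74])"
```

```text
time: 3.65
ee_pos: [600.5, 159.3, 85.4]
orientation: [1.922, 2.485, -0.001]
wrist_force: [-0.5, -0.9, 0.0]
opening: -0.4
grip_force: 0.0
t 3.65 tcp [600.5 159.3  85.4] g [ 28.4 157.7] yaw 104.57 zax [-0.    -0.001 -1.   ] F [-0.5 -0.9  0. ] open -0.4
tool dp cm [0.48 0.16 1.14]
```

```bash
python3 -m handwheel '[{"dp":[0.4,0.15,0],"rot":[0,0,0],"jaw":0},{"dp":[0,0,0.5],"rot":[0,0,0],"jaw":0},{"dp":[0,0,0.5],"rot":[0,0,0],"jaw":0},{"dp":[0,0,0.15],"rot":[0,0,0],"jaw":0},{"dp":[0,0,0],"rot":[0,0,0],"jaw":0}]' 
python3 -m handwheel '[{"dp":[0,0,0.2],"rot":[0,0,0],"jaw":0},{"dp":[0,0,0.2],"rot":[0,0,0],"jaw":0},{"dp":[0,0,0.2],"rot":[0,0,0],"jaw":0},{"dp":[0,0,0],"rot":[0,0,0],"jaw":0},{"dp":[0,0,0],"rot":[0,0,0],"jaw":0}]' 
python3 -c "
from h import *
st([*g2w(30,162.5),74])"
```

```text
time: 4.15
ee_pos: [601.4, 164.4, 74.9]
orientation: [1.921, 2.486, 0.0]
wrist_force: [-0.1, 0.0, 0.5]
opening: 0.2
grip_force: 0.0
time: 4.65
ee_pos: [601.9, 164.6, 69.5]
orientation: [1.92, 2.485, 0.001]
wrist_force: [-0.8, -0.1, 4.5]
opening: -0.0
grip_force: 2.5
t 4.65 tcp [601.9 164.6  69.5] g [ 31.  162.5] yaw 104.61 zax [ 0.001  0.    -1.   ] F [-0.8 -0.1  4.5] open -0.0
tool dp cm [-0.   -0.1  -0.45]
```

```bash
python3 -m handwheel '[{"dp":[0,0,0.2],"rot":[0,0,0],"jaw":0},{"dp":[0,0,0.1],"rot":[0,0,0],"jaw":0},{"dp":[0,0,0],"rot":[0,0,0],"jaw":0},{"dp":[0,0,0],"rot":[0,0,0],"jaw":0},{"dp":[0,0,0],"rot":[0,0,0],"jaw":0}]' 
python3 -c "
from h import *
st([*g2w(30,162.5),74]);s=robot.sense();print(s['wrist_force'])"
```

```text
time: 5.15
ee_pos: [601.9, 164.6, 66.7]
orientation: [1.92, 2.485, 0.001]
wrist_force: [-1.9, -0.4, 6.6]
opening: -0.1
grip_force: 3.2
t 5.15 tcp [601.9 164.6  66.7] g [ 31.  162.5] yaw 104.61 zax [ 0.001  0.    -1.   ] F [-1.9 -0.4  6.6] open -0.1
tool dp cm [-0.   -0.1  -0.73]
[-1.91322049 -0.4073533   6.6222266 ]
```

```bash
python3 -m handwheel '[{"dp":[0.2,0,0],"rot":[0,0,0],"jaw":0},{"dp":[0.2,0,0],"rot":[0,0,0],"jaw":0},{"dp":[0.2,0,0],"rot":[0,0,0],"jaw":0},{"dp":[0.2,0,0],"rot":[0,0,0],"jaw":0},{"dp":[0,0,0],"rot":[0,0,0],"jaw":0}]' 
python3 -m handwheel '[{"dp":[0.2,0,0],"rot":[0,0,0],"jaw":0},{"dp":[0.2,0,0],"rot":[0,0,0],"jaw":0},{"dp":[0.2,0,0],"rot":[0,0,0],"jaw":0},{"dp":[0.2,0,0],"rot":[0,0,0],"jaw":0},{"dp":[0,0,0],"rot":[0,0,0],"jaw":0}]'
python3 - <<'E'
from h import *
st()
im,d,W=wrist();g=gW(W)
hsv=cv2.cvtColor(im,cv2.COLOR_RGB2HSV);H,S,V=[hsv[:,:,i].astype(int) for i in range(3)]
for nm,m in (('yel',(H>20)&(H<33)&(S>150)&(V>120)),('red',((H<5)|(H>174))&(S>150)&(V>70))):
    P=g[m&(np.abs(g[...,0])<120)&(g[...,1]<260)];P=P[~np.isnan(P[:,0])]
    if len(P): print(nm,len(P),np.percentile(P,[2,50,98],axis=0).round(1).tolist())
E
```

```text
time: 5.65
ee_pos: [599.8, 172.4, 66.7]
orientation: [1.92, 2.485, 0.001]
wrist_force: [-1.2, -1.6, 7.0]
opening: -0.3
grip_force: 3.2
time: 6.15
ee_pos: [597.8, 180.1, 66.7]
orientation: [1.92, 2.485, 0.001]
wrist_force: [-1.4, -1.1, 6.1]
opening: 0.4
grip_force: 3.2
t 6.15 tcp [597.8 180.1  66.7] g [ 31.  178.5] yaw 104.63 zax [ 0.001 -0.    -1.   ] F [-1.4 -1.1  6.1] open 0.4
yel 761 [[18.9, 183.3, 48.8], [29.4, 198.4, 58.6], [41.1, 199.0, 65.4]]
```

```bash
python3 -m handwheel '[{"dp":[0,0,-0.4],"rot":[0,0,0],"jaw":0},{"dp":[0,0,-0.55],"rot":[0,0,0],"jaw":0},{"dp":[0.2,0,0],"rot":[0,0,0],"jaw":0},{"dp":[0.2,0,0],"rot":[0,0,0],"jaw":0},{"dp":[0.2,0,0],"rot":[0,0,0],"jaw":0}]' 
python3 -m handwheel '[{"dp":[0.2,0,0],"rot":[0,0,0],"jaw":0},{"dp":[0.2,0,0],"rot":[0,0,0],"jaw":0},{"dp":[0.2,0,0],"rot":[0,0,0],"jaw":0},{"dp":[0.2,0,0],"rot":[0,0,0],"jaw":0},{"dp":[0,0,0],"rot":[0,0,0],"jaw":0}]'
cat > look.py <<'E'
from h import *
st()
im,d,W=wrist();g=gW(W)
hsv=cv2.cvtColor(im,cv2.COLOR_RGB2HSV);H,S,V=[hsv[:,:,i].astype(int) for i in range(3)]
for nm,m in (('yel',(H>20)&(H<33)&(S>150)&(V>120)),('red',((H<5)|(H>174))&(S>150)&(V>70))):
    P=g[m&(np.abs(g[...,0])<120)&(g[...,1]<260)];P=P[~np.isnan(P[:,0])]
    if len(P): print(nm,len(P),np.percentile(P,[2,50,98],axis=0).round(1).tolist())
E
python3 look.py
```

```text
time: 6.7
ee_pos: [595.5, 185.2, 74.7]
orientation: [1.92, 2.486, -0.003]
wrist_force: [0.8, -4.0, -0.2]
opening: 0.0
grip_force: 2.1
time: 7.2
ee_pos: [593.3, 193.5, 74.8]
orientation: [-1.92, -2.486, 0.002]
wrist_force: [0.6, -4.5, -2.3]
opening: -0.2
grip_force: 2.1
t 7.2 tcp [593.3 193.5  74.8] g [ 30.2 192.6] yaw 104.62 zax [-0.001 -0.001 -1.   ] F [ 0.6 -4.5 -2.3] open -0.2
yel 630 [[18.9, 195.6, 51.9], [29.8, 208.1, 62.4], [41.1, 208.6, 68.7]]
```

```bash
python3 -m handwheel '[{"dp":[0.1,0,-0.1],"rot":[0,0,0],"jaw":0},{"dp":[0.1,0,0],"rot":[0,0,0],"jaw":0},{"dp":[0.1,0,0],"rot":[0,0,0],"jaw":0},{"dp":[0.1,0,0],"rot":[0,0,0],"jaw":0},{"dp":[0,0,0],"rot":[0,0,0],"jaw":0}]' 
python3 look.py
```

```text
time: 7.75
ee_pos: [592.3, 196.8, 75.4]
orientation: [-1.921, -2.486, 0.003]
wrist_force: [1.6, -6.2, -4.2]
opening: -0.1
grip_force: 2.9
t 7.75 tcp [592.3 196.8  75.4] g [ 30.1 196.1] yaw 104.61 zax [-0.001 -0.001 -1.   ] F [ 1.6 -6.2 -4.2] open -0.1
yel 639 [[18.8, 198.6, 51.9], [30.1, 211.5, 62.2], [41.0, 212.0, 68.9]]
```

```bash
python3 -m handwheel '[{"dp":[0.1,0,0],"rot":[0,0,0],"jaw":0},{"dp":[0,0,0],"rot":[0,0,0],"jaw":0},{"dp":[0,0,0],"rot":[0,0,0],"jaw":0},{"dp":[0,0,0],"rot":[0,0,0],"jaw":0},{"dp":[0,0,0],"rot":[0,0,0],"jaw":0}]' 
python3 look.py
```

```text
time: 8.3
ee_pos: [592.6, 199.0, 76.6]
orientation: [-1.921, -2.486, -0.001]
wrist_force: [1.0, 0.3, -1.0]
opening: -0.1
grip_force: 0.3
t 8.3 tcp [592.6 199.   76.6] g [ 30.8 198.1] yaw 104.61 zax [ 0.     0.001 -1.   ] F [ 1.   0.3 -1. ] open -0.1
yel 659 [[18.7, 202.1, 55.7], [29.5, 213.7, 66.5], [41.1, 214.2, 72.6]]
```

The button popped up: the ledge top is at z=72.6 and the slide is about 32 mm. I back off and go to the book's left side, to square and centre it with both fingers.

```bash
python3 -m handwheel '[{"dp":[-0.4,0,0],"rot":[0,0,0],"jaw":0},{"dp":[0,0,-2],"rot":[0,0,0],"jaw":0},{"dp":[0,0,-2],"rot":[0,0,0],"jaw":5},{"dp":[-1,-3.5,0],"rot":[0,0,0],"jaw":5},{"dp":[-2,-3.5,0],"rot":[0,0,0],"jaw":5}]' >/dev/null
python3 -m handwheel '[{"dp":[-2,-3,0],"rot":[0,0,0],"jaw":5},{"dp":[-2,-1,0],"rot":[0,0,0],"jaw":5},{"dp":[0,0,0],"rot":[0,0,0],"jaw":5},{"dp":[0,0,0],"rot":[0,0,0],"jaw":5},{"dp":[0,0,0],"rot":[0,0,0],"jaw":5}]'
cat > book.py <<'E'
from h import *
def show(n):
    im,d,W=cloud(n);g=gW(W)
    hsv=cv2.cvtColor(im,cv2.COLOR_RGB2HSV);H,S,V=[hsv[:,:,i].astype(int) for i in range(3)]
    m=(H>100)&(H<125)&(S>120)&(V>60)&(np.abs(g[...,0])<160)&(np.abs(g[...,1])<120)&(g[...,2]>36)&(g[...,2]<46)
    r=cv2.minAreaRect(g[m][:,:2].astype(np.float32));print(n,m.sum(),np.round(r[0],1),np.round(r[1],1),round(r[2],2),'z',np.median(g[m][:,2]).round(1))
    P=g[m][:,:2];print(np.percentile(P,[1,99],axis=0).round(1).tolist())
    Y=(H>20)&(H<33)&(S>150)&(V>120)&(np.abs(g[...,0])<120)&(g[...,1]>120);
    if Y.sum(): print('yel',np.nanpercentile(g[Y],[3,97],axis=0).round(1).tolist())
for n in('top','side'):show(n)
E
python3 -c "
from h import *
st([*g2w(-81,100),33])"; python3 book.py
```

```text
time: 9.35
ee_pos: [505.4, 99.7, 116.7]
orientation: [1.92, 2.486, 0.002]
wrist_force: [0.3, -0.4, -0.1]
opening: 49.8
grip_force: 0.0
t 9.35 tcp [505.4  99.7 116.7] g [-78.9 124.6] yaw 104.63 zax [ 0.001  0.001 -1.   ] F [ 0.3 -0.4 -0.1] open 49.8
tool dp cm [-2.46 -0.21  8.37]
top 1069 [-81.2   7.9] [126.9  87.1] 83.35 z 41.8
[[-126.8, -54.6], [-35.3, 71.2]]
yel [[-20.5, 164.1, 54.9], [39.7, 210.8, 333.1]]
side 346 [-80.1  10.9] [126.   90.4] 78.87 z 42.7
[[-125.6, -47.2], [-35.1, 74.5]]
yel [[20.9, 191.1, 57.5], [39.4, 220.1, 72.9]]
```

```bash
python3 -m handwheel '[{"dp":[-1.2,-0.2,0],"rot":[0,0,0],"jaw":5},{"dp":[0,0,3],"rot":[0,0,0],"jaw":5},{"dp":[0,0,3],"rot":[0,0,0],"jaw":5},{"dp":[0,0,2.5],"rot":[0,0,0],"jaw":5},{"dp":[-0.5,0,0],"rot":[0,0,0],"jaw":5}]' 
python3 -m handwheel '[{"dp":[-0.5,0,0],"rot":[0,0,0],"jaw":5},{"dp":[-0.5,0,0],"rot":[0,0,0],"jaw":5},{"dp":[-0.5,0,0],"rot":[0,0,0],"jaw":5},{"dp":[-0.4,0,0],"rot":[0,0,0],"jaw":5},{"dp":[0,0,0],"rot":[0,0,0],"jaw":5}]' 
python3 -c "
from h import *
st()"; python3 book.py
```

```text
time: 9.95
ee_pos: [503.8, 81.7, 27.3]
orientation: [-1.916, -2.482, 0.009]
wrist_force: [-0.7, 0.2, 0.3]
opening: 49.8
grip_force: 0.0
time: 10.45
ee_pos: [512.7, 63.2, 32.3]
orientation: [1.921, 2.484, 0.002]
wrist_force: [-0.3, -0.2, 0.7]
opening: 50.3
grip_force: 0.0
t 10.45 tcp [512.7  63.2  32.3] g [-81.3  87.5] yaw 104.57 zax [ 0.002  0.    -1.   ] F [-0.3 -0.2  0.7] open 50.3
top 761 [-81.3   6.2] [125.3  87.2] 83.11 z 41.9
[[-127.2, -55.9], [-39.0, 38.5]]
yel [[18.6, 185.2, 54.6], [39.9, 211.1, 74.1]]
side 133 [-78.7  20.9] [104.2  74.6] 78.44 z 42.5
[[-113.7, -28.3], [-42.8, 73.9]]
yel [[20.5, 188.4, 58.1], [39.4, 217.0, 73.8]]
```

Free of the book, near contact. I push on to y≈75 in small steps.

```bash
python3 -m handwheel '[{"dp":[-0.3,0,0],"rot":[0,0,0],"jaw":5},{"dp":[-0.3,0,0],"rot":[0,0,0],"jaw":5},{"dp":[-0.3,0,0],"rot":[0,0,0],"jaw":5},{"dp":[-0.2,0,0],"rot":[0,0,0],"jaw":5},{"dp":[0,0,0],"rot":[0,0,0],"jaw":5}]' 
python3 -c "
from h import *
st()"; python3 book.py
```

```text
time: 11.05
ee_pos: [514.7, 52.8, 31.3]
orientation: [1.921, 2.486, -0.0]
wrist_force: [-1.0, 1.6, 1.4]
opening: 50.2
grip_force: 0.8
t 11.05 tcp [514.7  52.8  31.3] g [-82.   76.9] yaw 104.6 zax [ 0. -0. -1.] F [-1.   1.6  1.4] open 50.2
top 724 [-78.   -3.3] [123.9  87.4] 86.04 z 42.1
[[-122.7, -64.1], [-37.0, 25.6]]
yel [[19.1, 184.8, 55.0], [39.7, 211.1, 72.3]]
side 130 [-80.2  12.5] [105.5  75.5] 77.75 z 42.5
[[-114.1, -35.5], [-37.3, 62.5]]
yel [[20.4, 194.4, 57.7], [39.6, 219.1, 73.4]]
```

```bash
python3 -m handwheel '[{"dp":[0.6,0,0],"rot":[0,0,0],"jaw":5},{"dp":[1,0,0],"rot":[0,0,0],"jaw":5},{"dp":[0,0,-3],"rot":[0,0,0],"jaw":5},{"dp":[0,0,-4],"rot":[0,0,0.1423],"jaw":5},{"dp":[0,0,0],"rot":[0,0,0.1423],"jaw":8}]' >/dev/null
python3 -m handwheel '[{"dp":[0,0,0],"rot":[0,0,0.1423],"jaw":8},{"dp":[0,0,0],"rot":[0,0,0.1423],"jaw":8},{"dp":[0,0,0],"rot":[0,0,0.1423],"jaw":8},{"dp":[0,0,0],"rot":[0,0,0.1423],"jaw":8},{"dp":[0,0,0],"rot":[0,0,0.1423],"jaw":8}]' >/dev/null
python3 -m handwheel '[{"dp":[0,0,0],"rot":[0,0,0.1423],"jaw":8},{"dp":[0,0,0],"rot":[0,0,0.1423],"jaw":8},{"dp":[0,0,0],"rot":[0,0,0.1423],"jaw":8},{"dp":[0,0,0],"rot":[0,0,0.1423],"jaw":8},{"dp":[0,0,0],"rot":[0,0,0],"jaw":8}]'
python3 -m handwheel '[{"dp":[-3,1.5,0],"rot":[0,0,0],"jaw":8},{"dp":[-3,2,0],"rot":[0,0,0],"jaw":8},{"dp":[-2,2,0],"rot":[0,0,0],"jaw":8},{"dp":[0,2,0],"rot":[0,0,0],"jaw":8},{"dp":[0,2,0],"rot":[0,0,0],"jaw":8}]'
python3 -c "
from h import *
st([*g2w(-160,0),32])"; python3 book.py
```

```text
time: 12.65
ee_pos: [510.5, 69.1, 101.2]
orientation: [3.115, 0.41, 0.0]
wrist_force: [1.1, 0.5, -0.4]
opening: 79.7
grip_force: 0.0
time: 13.15
ee_pos: [457.4, -44.3, 101.4]
orientation: [3.114, 0.414, 0.001]
wrist_force: [-0.1, 0.4, 0.9]
opening: 80.0
grip_force: 0.0
t 13.15 tcp [457.4 -44.3 101.4] g [-162.4   -2.2] yaw 15.13 zax [ 0.001 -0.    -1.   ] F [-0.1  0.4  0.9] open 80.0
tool dp cm [ 0.24 -0.23  6.94]
top 780 [-75.3  -1.1] [127.3  87.5] 88.03 z 41.8
[[-114.4, -63.9], [-32.7, 61.3]]
yel [[18.6, 185.4, 56.4], [40.0, 211.2, 73.5]]
side 392 [-76.6   1.5] [131.2  83.3] 86.32 z 42.8
[[-119.1, -61.1], [-34.7, 62.6]]
yel [[20.8, 190.7, 57.9], [39.5, 219.4, 73.0]]
```

```bash
python3 -m handwheel '[{"dp":[0,0,3],"rot":[0,0,0],"jaw":8},{"dp":[0,-0.1,3],"rot":[0,0,0],"jaw":8},{"dp":[0,-0.1,1.2],"rot":[0,0,0.004],"jaw":8},{"dp":[1,0,0],"rot":[0,0,0],"jaw":8},{"dp":[1,0,0],"rot":[0,0,0],"jaw":8}]'
python3 -m handwheel '[{"dp":[1,0,0],"rot":[0,0,0],"jaw":8},{"dp":[1,0,0],"rot":[0,0,0],"jaw":8},{"dp":[1,0,0],"rot":[0,0,0],"jaw":8},{"dp":[1,0,0],"rot":[0,0,0],"jaw":8},{"dp":[1,0,0],"rot":[0,0,0],"jaw":8}]'
python3 -c "
from h import *
st()"; python3 book.py
```

```text
time: 13.75
ee_pos: [477.9, -36.3, 30.1]
orientation: [3.115, 0.403, 0.002]
wrist_force: [0.2, -0.1, 0.3]
opening: 79.6
grip_force: 0.0
time: 14.25
ee_pos: [525.8, -24.0, 29.6]
orientation: [3.116, 0.402, -0.0]
wrist_force: [-3.8, -1.2, 2.8]
opening: 80.1
grip_force: 1.9
t 14.25 tcp [525.8 -24.   29.6] g [-91.   -0.2] yaw 14.7 zax [-0. -0. -1.] F [-3.8 -1.2  2.8] open 80.1
top 307 [-12.7   0.1] [126.5  47.6] 88.4 z 42.0
[[-32.0, -62.6], [10.4, 62.3]]
yel [[18.7, 184.9, 55.5], [39.4, 210.9, 73.4]]
side 330 [-26.    2.6] [132.   80.3] 84.31 z 43.0
[[-68.5, -59.2], [9.7, 62.3]]
yel [[20.8, 190.1, 57.0], [39.3, 218.3, 74.5]]
```

```bash
python3 -m handwheel '[{"dp":[0.8,0,0],"rot":[0,0,0],"jaw":8},{"dp":[0.8,0,0],"rot":[0,0,0],"jaw":8},{"dp":[0.8,0,0],"rot":[0,0,0],"jaw":8},{"dp":[0.8,0,0],"rot":[0,0,0],"jaw":8},{"dp":[0.8,0,0],"rot":[0,0,0],"jaw":8}]'
python3 -m handwheel '[{"dp":[0.4,0,0],"rot":[0,0,0],"jaw":8},{"dp":[0.4,0,0],"rot":[0,0,0],"jaw":8},{"dp":[0.2,0,0],"rot":[0,0,0],"jaw":8},{"dp":[0.2,0,0],"rot":[0,0,0],"jaw":8},{"dp":[0.2,0,0],"rot":[0,0,0],"jaw":8}]'
python3 -m handwheel '[{"dp":[0.1,0,0],"rot":[0,0,0],"jaw":8},{"dp":[0.1,0,0],"rot":[0,0,0],"jaw":8},{"dp":[0,0,0],"rot":[0,0,0],"jaw":8},{"dp":[0,0,0],"rot":[0,0,0],"jaw":8},{"dp":[0,0,0],"rot":[0,0,0],"jaw":8}]'
python3 -c "
from h import *
st()"; python3 book.py
```

```text
time: 14.85
ee_pos: [564.2, -13.8, 29.1]
orientation: [-3.116, -0.402, 0.0]
wrist_force: [-1.3, -0.4, -0.2]
opening: 80.3
grip_force: 0.6
time: 15.35
ee_pos: [577.2, -10.5, 29.4]
orientation: [3.116, 0.402, -0.0]
wrist_force: [-2.3, -1.1, 0.4]
opening: 80.0
grip_force: 1.3
time: 15.85
ee_pos: [579.3, -9.9, 29.4]
orientation: [-3.116, -0.402, -0.001]
wrist_force: [-1.2, -1.1, 0.1]
opening: 80.1
grip_force: 0.6
t 15.85 tcp [579.3  -9.9  29.4] g [-35.7  -0.3] yaw 14.69 zax [ 0.  0. -1.] F [-1.2 -1.1  0.1] open 80.1
top 211 [32.3 -0.4] [128.3  72.6] 88.65 z 42.0
[[4.4, -64.3], [67.4, 62.5]]
yel [[19.1, 184.5, 55.8], [40.4, 210.4, 72.8]]
side 332 [22.3 -2.9] [129.3  83.7] 88.89 z 43.0
[[-14.7, -60.7], [64.0, 56.8]]
yel [[20.4, 187.3, 56.5], [39.7, 217.2, 74.4]]
```

```bash
python3 -m handwheel '[{"dp":[0.1,0,0],"rot":[0,0,0],"jaw":8},{"dp":[0.1,0,0],"rot":[0,0,0],"jaw":8},{"dp":[0,0,0],"rot":[0,0,0],"jaw":8},{"dp":[0,0,0],"rot":[0,0,0],"jaw":8},{"dp":[0,0,0],"rot":[0,0,0],"jaw":8}]'
python3 -m handwheel '[{"dp":[0.1,0,0],"rot":[0,0,0],"jaw":8},{"dp":[0.1,0,0],"rot":[0,0,0],"jaw":8},{"dp":[0,0,0],"rot":[0,0,0],"jaw":8},{"dp":[0,0,0],"rot":[0,0,0],"jaw":8},{"dp":[0,0,0],"rot":[0,0,0],"jaw":8}]'
```

```text
time: 16.45
ee_pos: [581.2, -9.4, 29.4]
orientation: [3.116, 0.402, 0.0]
wrist_force: [-2.2, 0.6, 2.3]
opening: 79.9
grip_force: 1.2
time: 16.95
ee_pos: [581.8, -9.3, 29.3]
orientation: [3.116, 0.402, -0.006]
wrist_force: [-7.8, -2.9, 6.5]
opening: 79.9
grip_force: 4.3
```

```bash
python3 -m handwheel '[{"dp":[0.1,0,0],"rot":[0,0,0],"jaw":8},{"dp":[0.1,0,0],"rot":[0,0,0],"jaw":8},{"dp":[0,0,0],"rot":[0,0,0],"jaw":8},{"dp":[0,0,0],"rot":[0,0,0],"jaw":8},{"dp":[0,0,0],"rot":[0,0,0],"jaw":8}]'
python3 -m handwheel '[{"dp":[-0.5,0,0],"rot":[0,0,0],"jaw":8},{"dp":[-1.5,0,0],"rot":[0,0,0],"jaw":8},{"dp":[-3,0,0],"rot":[0,0,0],"jaw":8},{"dp":[-3,0,-3],"rot":[0,0,0],"jaw":8},{"dp":[-4,0,-4],"rot":[0,0,0],"jaw":8}]'
python3 -m handwheel '[{"dp":[0,0,-4],"rot":[0,0,0],"jaw":8},{"dp":[-3,2,-3],"rot":[0,0,0],"jaw":6},{"dp":[-3,3,-2],"rot":[0,0,0],"jaw":6},{"dp":[0,3,0],"rot":[0,0,0],"jaw":6},{"dp":[0,3,0],"rot":[0,0,0],"jaw":6}]'
python3 book.py
python3 - <<'E'
from h import *
st([449,-364,180])
im,d,W=cloud('top');save('b2.png',cv2.resize(im[115:220,165:305],(560,420),interpolation=cv2.INTER_CUBIC))
E
```

```text
time: 17.45
ee_pos: [581.8, -9.3, 29.3]
orientation: [3.115, 0.403, -0.014]
wrist_force: [-16.2, -4.2, 13.2]
opening: 79.7
grip_force: 8.3
time: 17.95
ee_pos: [471.9, -37.5, 93.8]
orientation: [-3.115, -0.402, 0.003]
wrist_force: [0.5, -1.2, 1.9]
opening: 80.0
grip_force: 0.0
time: 18.45
ee_pos: [444.1, -160.8, 186.7]
orientation: [3.113, 0.401, 0.009]
wrist_force: [-0.1, 0.5, 0.6]
opening: 59.9
grip_force: 0.0
top 1096 [24.9 -0.4] [129.   89.6] 89.63 z 41.9
[[-18.4, -63.2], [68.5, 62.0]]
yel [[18.7, 185.2, 55.8], [40.3, 211.3, 73.0]]
side 398 [24.4  2.1] [127.3  83.4] 89.35 z 42.8
[[-15.9, -60.0], [65.5, 63.4]]
yel [[20.8, 188.3, 55.6], [39.5, 219.3, 74.0]]
t 18.55 tcp [ 444.4 -162.   185.7] g [-205.2 -112.6] yaw 14.5 zax [ 0.003 -0.002 -1.   ] F [-0.2 -0.   0.5] open 60.3
tool dp cm [-4.61 19.67  0.61]
```

View pics/b2.png

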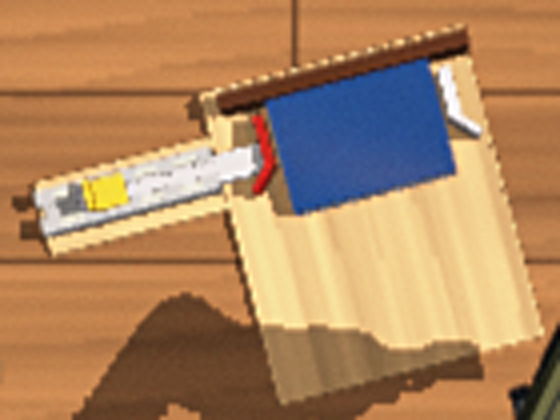

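The book is square and home at gauge (24.9, -0.4), and the button is still up at the next hole. Next is the weight.

```bash
python3 -m handwheel '[{"dp":[-0.9,3.7,0],"rot":[0,0,0],"jaw":5},{"dp":[-0.9,3.7,0],"rot":[0,0,0],"jaw":5},{"dp":[-0.9,3.7,0],"rot":[0,0,0],"jaw":5},{"dp":[-0.9,3.7,0],"rot":[0,0,0],"jaw":5},{"dp":[-0.9,3.7,0],"rot":[0,0,0],"jaw":5}]'
python3 -m handwheel '[{"dp":[0,0.5,2],"rot":[0,0,0],"jaw":5},{"dp":[0,0,2],"rot":[0,0,0],"jaw":5},{"dp":[0,0,0],"rot":[0,0,0],"jaw":5},{"dp":[0,0,0],"rot":[0,0,0],"jaw":5},{"dp":[0,0,0],"rot":[0,0,0],"jaw":5}]'
python3 - <<'E'
from h import *
def knob(im,W):
    hsv=cv2.cvtColor(im,cv2.COLOR_RGB2HSV);H,S,V=[hsv[:,:,i].astype(int) for i in range(3)]
    m=(H>15)&(H<30)&(S>130)&(np.hypot(W[...,0]-449,W[...,1]+364)<35)&(W[...,2]>57)
    P=W[m];print(len(P), 'pct',np.percentile(P,[3,50,97],axis=0).round(1).tolist() if len(P) else '')
    if len(P)>5: c,r=cv2.minEnclosingCircle(P[:,:2].astype(np.float32));print('circle',np.round(c,1),round(r,1))
im,d,W=wrist();save('w2.png',im);knob(im,W)
m=(np.hypot(W[...,0]-449,W[...,1]+364)<60)&(W[...,2]>18)&(W[...,2]<28)
if m.sum(): print('base',m.sum(),cv2.minAreaRect(W[m][:,:2].astype(np.float32)))
im,d,W=cloud('side');knob(im,W)
st([449,-364,70])
E
```

```text
time: 19.1
ee_pos: [447.1, -350.0, 184.3]
orientation: [-3.115, -0.403, -0.001]
wrist_force: [0.2, 0.5, 1.1]
opening: 50.3
grip_force: 0.0
time: 19.6
ee_pos: [448.8, -354.3, 146.0]
orientation: [3.114, 0.403, 0.002]
wrist_force: [-0.2, 0.3, 0.5]
opening: 50.4
grip_force: 0.0
51 pct [[449.7, -369.3, 57.4], [458.2, -357.7, 59.6], [460.1, -351.8, 61.4]]
circle [ 452.2 -361.9] 10.7
base 3290 ((448.74517822265625, -362.8211975097656), (69.87097930908203, 50.355892181396484), 31.07172966003418)
12 pct [[440.7, -358.8, 57.5], [447.1, -352.9, 61.1], [453.3, -347.5, 66.1]]
circle [ 447.4 -351.8] 7.4
t 19.7 tcp [ 448.7 -354.6  146.2] g [-250.5 -299.8] yaw 14.74 zax [ 0.002 -0.002 -1.   ] F [ 0.5 -0.3 -0.5] open 50.2
tool dp cm [-0.22  0.9   7.62]
```

View pics/w2.png

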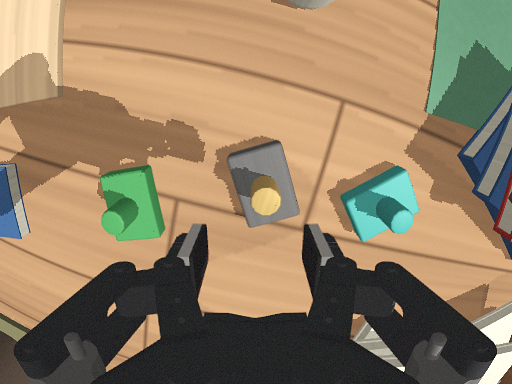

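The wrist view shows the grey weight with the brass knob at (265,190), between green (130,205) and turquoise (385,210). The base rectangle is 69.9x50.4 mm, centred at (448.7,-362.8). I descend and grip.

```bash
python3 -m handwheel '[{"dp":[-0.2,0.8,2],"rot":[0,0,0],"jaw":5},{"dp":[0,0,3],"rot":[0,0,0],"jaw":5},{"dp":[0,0,3],"rot":[0,0,0],"jaw":5},{"dp":[0,0,1.6],"rot":[0,0,0],"jaw":5},{"dp":[0,0,0],"rot":[0,0,0],"jaw":5}]'
python3 -c "
from h import *
st([448.7,-362.8,42])"
```

```text
time: 20.2
ee_pos: [446.8, -361.4, 46.5]
orientation: [-3.112, -0.402, 0.004]
wrist_force: [0.3, -0.1, -0.3]
opening: 49.8
grip_force: 0.0
t 20.2 tcp [ 446.8 -361.4   46.5] g [-254.1 -305.9] yaw 14.71 zax [-0.003  0.003 -1.   ] F [ 0.3 -0.1 -0.3] open 49.8
tool dp cm [0.15 0.19 0.45]
```

```bash
python3 -m handwheel '[{"dp":[0.15,0.15,0.4],"rot":[0,0,0],"jaw":5},{"dp":[0,0,0],"rot":[0,0,0],"jaw":2.4},{"dp":[0,0,0],"rot":[0,0,0],"jaw":1.5},{"dp":[0,0,0],"rot":[0,0,0],"jaw":1.5},{"dp":[0,0,0],"rot":[0,0,0],"jaw":1.5}]' 50
python3 -m handwheel '[{"dp":[0,0,0],"rot":[0,0,0],"jaw":1.5},{"dp":[0,0,0],"rot":[0,0,0],"jaw":1.5},{"dp":[0,0,-0.5],"rot":[0,0,0],"jaw":1.5},{"dp":[0,0,-1.5],"rot":[0,0,0],"jaw":1.5},{"dp":[0,0,0],"rot":[0,0,0],"jaw":1.5}]'
python3 -c "
from h import *
st()"
```

```text
time: 20.7
ee_pos: [450.5, -363.8, 46.4]
orientation: [3.115, 0.402, 0.002]
wrist_force: [-1.5, 4.4, 6.0]
opening: 22.5
grip_force: 48.9
time: 21.2
ee_pos: [450.7, -364.8, 66.7]
orientation: [3.113, 0.401, 0.003]
wrist_force: [0.4, 0.1, -5.6]
opening: 22.3
grip_force: 49.7
t 21.2 tcp [ 450.7 -364.8   66.7] g [-251.2 -310.2] yaw 14.7 zax [ 0.003 -0.003 -1.   ] F [ 0.4  0.1 -5.6] open 22.3
```

```bash
python3 -m handwheel '[{"dp":[0,0,-1.6],"rot":[0,0,0],"jaw":1.5},{"dp":[0,0,-2.5],"rot":[0,0,0],"jaw":1.5},{"dp":[0,0,-2.5],"rot":[0,0,0],"jaw":1.5},{"dp":[0.8,-1,-1.5],"rot":[0,0,0],"jaw":1.5},{"dp":[1.5,-1.7,0],"rot":[0,0,0],"jaw":1.5}]'
python3 -m handwheel '[{"dp":[2,-2.3,0],"rot":[0,0,0],"jaw":1.5},{"dp":[2,-2.3,0],"rot":[0,0,0],"jaw":1.5},{"dp":[2,-2.3,0],"rot":[0,0,0],"jaw":1.5},{"dp":[2,-2.3,0],"rot":[0,0,0],"jaw":1.5},{"dp":[2,-2.3,0],"rot":[0,0,0],"jaw":1.5}]'
python3 -m handwheel '[{"dp":[2,-2.3,0],"rot":[0,0,0],"jaw":1.5},{"dp":[2,-2.3,0],"rot":[0,0,0],"jaw":1.5},{"dp":[2,-2.3,0],"rot":[0,0,0],"jaw":1.5},{"dp":[2,-2.3,0],"rot":[0,0,0],"jaw":1.5},{"dp":[2,-2.3,0],"rot":[0,0,0],"jaw":1.5}]'
python3 -m handwheel '[{"dp":[2,-2.3,0],"rot":[0,0,0],"jaw":1.5},{"dp":[1.3,-1.5,0],"rot":[0,0,0],"jaw":1.5},{"dp":[0.6,-0.6,0],"rot":[0,0,0],"jaw":1.5},{"dp":[0,0,0],"rot":[0,0,0],"jaw":1.5},{"dp":[0,0,0],"rot":[0,0,0],"jaw":1.5}]'
python3 -c "
from h import *
st([*g2w(25,0),94])"
```

```text
time: 21.7
ee_pos: [466.7, -333.3, 149.9]
orientation: [3.111, 0.398, 0.007]
wrist_force: [1.1, -0.2, -5.6]
opening: 22.9
grip_force: 50.3
time: 22.2
ee_pos: [532.9, -193.2, 145.7]
orientation: [-3.115, -0.402, 0.001]
wrist_force: [-0.8, 0.3, -6.8]
opening: 22.6
grip_force: 50.2
time: 22.7
ee_pos: [600.3, -56.5, 145.7]
orientation: [-3.115, -0.402, 0.001]
wrist_force: [0.5, -0.5, -5.9]
opening: 22.4
grip_force: 50.2
time: 23.2
ee_pos: [626.3, -6.5, 145.5]
orientation: [3.115, 0.402, -0.002]
wrist_force: [-0.0, -0.7, -6.1]
opening: 22.6
grip_force: 50.0
t 23.2 tcp [626.3  -6.5 145.5] g [10.7 -9.1] yaw 14.7 zax [-0.001 -0.    -1.   ] F [-0.  -0.7 -6.1] open 22.6
tool dp cm [ 1.44 -0.92  5.14]
```

```bash
python3 -m handwheel '[{"dp":[0.8,-0.5,0],"rot":[0,0,0],"jaw":1.5},{"dp":[0.6,-0.4,1.2],"rot":[0,0,0],"jaw":1.5},{"dp":[0,0,1.5],"rot":[0,0,0],"jaw":1.5},{"dp":[0,0,1.5],"rot":[0,0,0],"jaw":1.5},{"dp":[0,0,0.9],"rot":[0,0,0],"jaw":1.5}]'
python3 -m handwheel '[{"dp":[0,0,0.2],"rot":[0,0,0],"jaw":1.5},{"dp":[0,0,0.1],"rot":[0,0,0],"jaw":1.5},{"dp":[0,0,0],"rot":[0,0,0],"jaw":1.5},{"dp":[0,0,0],"rot":[0,0,0],"jaw":1.5},{"dp":[0,0,0],"rot":[0,0,0],"jaw":1.5}]'
python3 -c "
from h import *
st([*g2w(25,0),88.4])"
```

```text
time: 23.7
ee_pos: [636.2, 6.0, 91.0]
orientation: [-3.115, -0.401, 0.008]
wrist_force: [-0.4, -0.4, -6.4]
opening: 22.2
grip_force: 50.1
time: 24.2
ee_pos: [638.7, 6.0, 92.6]
orientation: [3.115, 0.402, 0.002]
wrist_force: [0.5, 0.7, -6.4]
opening: 22.5
grip_force: 50.0
t 24.2 tcp [638.7   6.   92.6] g [25.8 -0.3] yaw 14.7 zax [ 0.002 -0.    -1.   ] F [ 0.5  0.7 -6.4] open 22.5
tool dp cm [-0.08 -0.03  0.42]
```

Above the middle of the book; I lower in 1 mm steps until the force shows contact.

```bash
python3 -m handwheel '[{"dp":[0,0,0.1],"rot":[0,0,0],"jaw":1.5},{"dp":[0,0,0.1],"rot":[0,0,0],"jaw":1.5},{"dp":[0,0,0.1],"rot":[0,0,0],"jaw":1.5},{"dp":[0,0,0],"rot":[0,0,0],"jaw":1.5},{"dp":[0,0,0],"rot":[0,0,0],"jaw":1.5}]'
python3 -m handwheel '[{"dp":[0,0,0.1],"rot":[0,0,0],"jaw":1.5},{"dp":[0,0,0],"rot":[0,0,0],"jaw":1.5},{"dp":[0,0,0],"rot":[0,0,0],"jaw":1.5},{"dp":[0,0,0],"rot":[0,0,0],"jaw":1.5},{"dp":[0,0,0],"rot":[0,0,0],"jaw":1.5}]'
```

```text
time: 24.7
ee_pos: [638.1, 6.1, 88.6]
orientation: [-3.116, -0.402, 0.0]
wrist_force: [-0.5, -0.5, -5.7]
opening: 22.8
grip_force: 50.4
time: 25.2
ee_pos: [638.2, 6.1, 88.5]
orientation: [-3.116, -0.402, 0.0]
wrist_force: [-5.3, 0.8, 2.4]
opening: 22.6
grip_force: 51.0
```

```bash
python3 -m handwheel '[{"dp":[0,0,0],"rot":[0,0,0],"jaw":3},{"dp":[0,0,0],"rot":[0,0,0],"jaw":4.5},{"dp":[0,0,0],"rot":[0,0,0],"jaw":5.5},{"dp":[0,0,0],"rot":[0,0,0],"jaw":5.5},{"dp":[0,0,-1],"rot":[0,0,0],"jaw":5.5}]'
python3 -m handwheel '[{"dp":[0,0,-2],"rot":[0,0,0],"jaw":5.5},{"dp":[0,0,-4],"rot":[0,0,0],"jaw":5.5},{"dp":[0,0,-4],"rot":[0,0,0],"jaw":5.5},{"dp":[-3,2,-1],"rot":[0,0,0],"jaw":5.5},{"dp":[-4,3,0],"rot":[0,0,0],"jaw":5.5}]'
python3 -m handwheel '[{"dp":[-4,3,0],"rot":[0,0,0],"jaw":5.5},{"dp":[-4,3,0],"rot":[0,0,0],"jaw":5.5},{"dp":[-4,3,0],"rot":[0,0,0],"jaw":5.5},{"dp":[-4,3,0],"rot":[0,0,0],"jaw":5.5},{"dp":[0,0,0],"rot":[0,0,0],"jaw":5.5}]'
python3 book.py
python3 - <<'E'
from h import *
im,d,W=cloud('top');g=gW(W);Z=g[...,2];r=np.hypot(g[...,0]-25,g[...,1])<55
for lo,hi in((60,72),(96,112)):
    m=r&(Z>lo)&(Z<hi);print(m.sum(),cv2.minAreaRect(g[m][:,:2].astype(np.float32)),np.median(Z[m]))
save('e.png',cv2.resize(im[115:220,165:305],(560,420),interpolation=cv2.INTER_CUBIC));st()
E
```

```text
time: 25.7
ee_pos: [637.2, 6.1, 96.4]
orientation: [-3.115, -0.402, 0.004]
wrist_force: [-0.3, -0.0, -0.9]
opening: 55.0
grip_force: 0.0
time: 26.2
ee_pos: [585.3, -59.9, 212.8]
orientation: [3.113, 0.407, 0.013]
wrist_force: [0.6, -0.5, 0.0]
opening: 54.8
grip_force: 0.0
time: 26.7
ee_pos: [456.1, -220.6, 208.7]
orientation: [3.115, 0.391, 0.0]
wrist_force: [0.1, 0.2, -0.1]
opening: 54.9
grip_force: 0.0
top 715 [25.2 -0.8] [ 89.6 128.4] 0.23 z 41.8
[[-18.9, -63.9], [69.1, 62.5]]
yel [[19.0, 185.1, 55.7], [40.4, 211.2, 73.7]]
side 130 [24.4  2.1] [127.7  83.6] 89.7 z 43.1
[[-15.6, -59.1], [65.9, 64.0]]
yel [[20.8, 186.3, 56.6], [39.5, 219.4, 74.2]]
310 ((23.637393951416016, -1.0144157409667969), (70.02040100097656, 49.742069244384766), 16.300067901611328) 66.0093889227989
52 ((23.917675018310547, -1.3024826049804688), (20.735055923461914, 21.22692108154297), 75.97989654541016) 103.60585982671456
t 26.85 tcp [ 459.  -216.9  208.5] g [-205.2 -169.5] yaw 14.65 zax [ 0.001 -0.    -1.   ] F [ 0.7 -0.5  0. ] open 55.1
```

View pics/e.png

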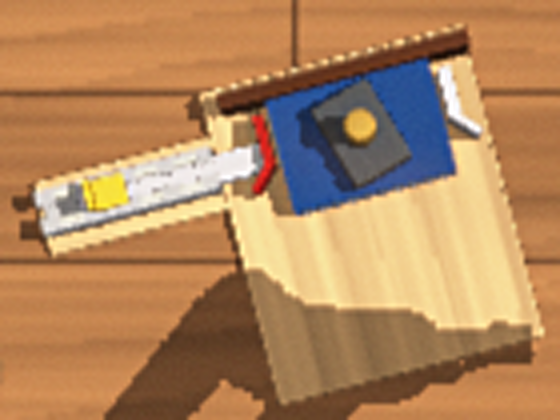

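The weight sits flat and centred on the book (knob at (360,125)). The book is home and the stop is at the next hole, so I hand in.

```bash
python3 -c "
from station import robot
print(robot.finish_job())"
```

```text
the job is handed in; nothing more can be done
None
```

I handed the job in at about 27 s, with no verdict returned: the button is up in the next hole (slide about 32 mm), the book is square against the fence, and the weight is released flat within about 2 mm of its middle.

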